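Charge the casting mould with glass nuggets

ROBOT

A 7-joint arm with a two-finger parallel gripper is mounted at the origin on the work surface. World frame = base frame: x ahead of the robot, y to its left, z up, the work surface at z = 0. Lengths are in m, angles in rad, forces in N, time in s.
With the tool pointing down it reaches from about 0.375 to 0.925 m from the base axis. Payload 3.1 kg.
Tool frame: the origin (TCP) lies between the finger pads; the fingertips stand 19 mm ahead of it and the grasp point (between the pads) is the TCP; z points along the fingers, y is the line along which they close (so a half turn about z gives the same grasp; the last joint's range is limited). The gripper opens to 85 mm and grips with 20 to 120 N. Pads are 22 mm wide; open, the fingers measure 114 mm over their backs; the gripper's body (76 mm by 85 mm) begins 54 mm behind the grasp point. The pads swing forward as they close: fully open they stand 13 mm farther back than shut.
Start: joints at [-1.226, 0.383, 0.044, 1.598, -0.018, 1.161, -0.05], TCP at [0.278, 0.587, 0.25] pointing down, gripper open.
Joint ranges: [-2.61, 2.61], [-0.41, 2.15], [-1.48, 1.57], [0, 2.5], [-1.57, 4.71], [0.05, 1.97], [-2.85, 2.85]. Speed limits (rad/s): [2.79, 2.79, 3.14, 3.14, 3.14, 3.14, 3.14].

INTERFACE

Orientations are given as a unit quaternion [x, y, z, w].
In Python, from bench import move_ptp, movel, move_j, move_gripper, pause, inverse_kinematics, read_camera, camera_params, MotionError, sign_off, look_for, tip_of, read_time_s, read_qpos, read_joint_vel, read_effort, read_eef_pos, read_tcp_rot, read_ft_force, read_ft_torque, read_finger_gap, read_grasp_force gives the robot as it stands. Calls block until the motion is done:
- move_ptp(position, orientation): joint-space move of the TCP to a pose.
- movel(position, orientation=None, speed=0.15): straight line of the TCP; orientation=None keeps the orientation; speed is the mean speed in m/s.
- move_j(angles): joint-space move.
- move_gripper(opening, effort=None): finger opening in m; effort is the grip in N (None keeps the last); returns when the fingers have stopped.
- pause(seconds).
- inverse_kinematics(position, orientation): joint angles nearest the present ones, or None.
- read_camera(name): name is "scene" or "side" or "wrist"; returns the picture (400x640x3 uint8, red, green, blue); there is no depth.
- camera_params(name): a dict with "K" (3x3 intrinsics, pixels), "dist_coeffs" ([k1, k2, p1, p2, k3] as OpenCV has them; the pictures are not rectified), "camera_from_world" (4x4, takes a point from world to camera coordinates). Camera axes: x right, y down, z forward; pixel columns grow to the right and rows downward; lengths in m; the calibration is good to about 2 mm. A picture is of the moment at which its call begins: read the wrist's pose just before it. camera_params takes no time and is no camera call; for the wrist camera it gives the pose at the moment of the call.
A pose or a line that the arm cannot do raises MotionError and nothing moves.
- sign_off(): hands the job in; it is judged then, once.
Trained networks look in the newest picture that a camera, given by its name, has taken for a name from the list of things; names that differ only in an ending like _2 or _b are one class to them, and where a whole thing is asked for, a point or a joint stands for the part that bears it (a point fixed in the world has none). Each returns a list of dicts, best first, with "confidence" (0 to 1); they miss things now and then, are a little off and sometimes report something else, mostly with a low value. They report only what shows in the picture. A call takes as long as a camera call. They do not tell look-alikes from the thing itself.
- look_for(camera, name): "at" ([column, row] in pixels, amid what is visible of it).
- tip_of(camera, name): "at" ([column, row] in pixels: a listed point, or the origin of a listed thing).
Readings, each from a call of its own:
- read_time_s(): time.
- read_qpos(): joint angles.
- read_joint_vel(): joint speeds.
- read_effort(): joint torques, N m.
- read_eef_pos(): TCP position.
- read_tcp_rot(): TCP orientation.
- read_ft_force(): force on the tool from outside, world axes, zero at the start.
- read_ft_torque(): the same for the moment, N m.
- read_finger_gap(): finger opening in m.
- read_grasp_force(): force on a finger pad.
Only numpy, scipy, OpenCV 4.12 (cv2) and the standard library are available. Lean on these libraries where they do the work, as an engineer would, in place of code of your own. Each camera call takes 0.05 s, during which the arm holds its last target. There are 200 camera calls.

TASK

Get a kiln casting ready: first wind the handwheel of the charging stand clockwise until the carriage is fully home against its stop, so that the mould tube stands under the funnel, and never shove the carriage or tube itself. Then let every green glass nugget go into the funnel so that it drops into the tube, and tidy the bench by nesting the three terracotta pots upright into one stack standing on the bench. Leave the other studio things where they are.

Things in the scene. Friction and masses are not known exactly. Their poses are not given: they have to be found in the camera images.
- stand: fixed charging stand, grey base plate 310 x 170 mm. Origin on the bench straight below the funnel; x points from handwheel to funnel, z up. Has an aluminium funnel on two 16 mm posts (74 mm to either side in y, 160 mm tall), a carriage with a clear tube sliding along x under it, a stop block, and a 64 mm square gearbox with a horizontal handwheel on top, 150 mm in -x from the origin
- funnel_mouth (a point): centre of the funnel's rim, 199 mm above the bench; mouth 103 mm across inside, 45 mm deep cone to a throat 34 mm wide, whose lower end is 3 mm above the tube's rim
- well (a point): centre of the inner floor of the clear mould tube that stands upright on the carriage; tube 38 mm inside, 100 mm deep, rim 134 mm above the bench. z up. The tube is straight below the funnel only when the carriage is against its stop
- carriage (a joint): slide of the carriage in m: 0 = far end (tube 60 mm beyond the funnel), 0.060 = against the stop, tube below the funnel. Geared to the handwheel: 4 mm per radian. It cannot well be pushed by hand
- wheel (a joint): angle of the handwheel in rad, grows clockwise seen from above and brings the carriage towards its stop, where it reads 15.0 and stops; starts between 0 and 3. Takes about 3 N at the handle, stays where it is left. At 0 the handle lies in the stand's -x direction from the axis
- wheel_axis (a point): centre of the handwheel's top face, on its upright axis, 130 mm above the bench; steel wheel 110 mm across
- handle_grip (a point): middle of the upright black handle on the handwheel, 160 mm above the bench, 42 mm from the wheel's axis; the handle is 18 mm in diameter, spans 132 to 178 mm above the bench, and revolves freely about itself, so a gripper that holds it need not turn while winding
- nugget1: dark green cast-glass nugget (some of the five may be absent), octagonal, 24 mm across the corners, 22 mm across the flats, 16 mm high, bevelled at top and bottom (the upright flats span heights 5 to 11 mm), 15 g. Starts lying flat. Origin: centre of its underside, z up; the corners lie at 0, 45, 90.. degrees from its x axis, the middles of the flats at 22.5, 67.5.. degrees
- nugget2: dark green cast-glass nugget (some of the five may be absent), octagonal, 24 mm across the corners, 22 mm across the flats, 16 mm high, bevelled at top and bottom (the upright flats span heights 5 to 11 mm), 15 g. Starts lying flat. Origin: centre of its underside, z up; the corners lie at 0, 45, 90.. degrees from its x axis, the middles of the flats at 22.5, 67.5.. degrees
- nugget3: dark green cast-glass nugget (some of the five may be absent), octagonal, 24 mm across the corners, 22 mm across the flats, 16 mm high, bevelled at top and bottom (the upright flats span heights 5 to 11 mm), 15 g. Starts lying flat. Origin: centre of its underside, z up; the corners lie at 0, 45, 90.. degrees from its x axis, the middles of the flats at 22.5, 67.5.. degrees
- nugget4: dark green cast-glass nugget (some of the five may be absent), octagonal, 24 mm across the corners, 22 mm across the flats, 16 mm high, bevelled at top and bottom (the upright flats span heights 5 to 11 mm), 15 g. Starts lying flat. Origin: centre of its underside, z up; the corners lie at 0, 45, 90.. degrees from its x axis, the middles of the flats at 22.5, 67.5.. degrees
- nugget5: dark green cast-glass nugget (some of the five may be absent), octagonal, 24 mm across the corners, 22 mm across the flats, 16 mm high, bevelled at top and bottom (the upright flats span heights 5 to 11 mm), 15 g. Starts lying flat. Origin: centre of its underside, z up; the corners lie at 0, 45, 90.. degrees from its x axis, the middles of the flats at 22.5, 67.5.. degrees
- pot1: one of three equal terracotta casting pots: open cone, 62 mm across the rim, 34 mm at the foot, 50 mm tall, wall 2.5 mm, floor 18 mm thick, about 110 g. Starts upright. Origin: centre of its underside, z up. Nested upright, one sits 18 mm above the next with 1 to 2 mm play
- pot2: one of three equal terracotta casting pots: open cone, 62 mm across the rim, 34 mm at the foot, 50 mm tall, wall 2.5 mm, floor 18 mm thick, about 110 g. Starts upright. Origin: centre of its underside, z up. Nested upright, one sits 18 mm above the next with 1 to 2 mm play
- pot3: one of three equal terracotta casting pots: open cone, 62 mm across the rim, 34 mm at the foot, 50 mm tall, wall 2.5 mm, floor 18 mm thick, about 110 g. Starts upright. Origin: centre of its underside, z up. Nested upright, one sits 18 mm above the next with 1 to 2 mm play
- foil_roll: bystander: roll of copper foil, 44 mm across, 12 mm high, lying flat; leave it alone. Origin: centre of its underside
- flux_bottle: bystander: small white bottle with a black cap, 34 mm across, 75 mm tall; leave it alone. Origin: centre of its underside
- solder_reel: bystander: aluminium reel, 70 mm across, 40 mm high; leave it alone. Origin: centre of its underside
- offcut: bystander: flat glass offcut 90 x 60 x 6 mm; leave it alone. Origin: centre of its underside
- brush: bystander: hand brush, 200 mm long; leave it alone. Origin: centre of its underside
- glass_hammer: bystander: small hammer, 200 mm long; leave it alone. Origin: centre of its underside
- lathekin: bystander: flat wooden stick 140 x 25 x 12 mm; leave it alone. Origin: centre of its underside
There are look-alikes about, which are no part of the job. Leave any blue look-alike of the pot2 alone.

How it is judged:
On the way, in this order (a step that is already met when the one before it is completed fails the run):
1. the carriage has been wound home against its stop (value of joint carriage above 0.0575 m), for 0.2 s.
2. every nugget present is in the mould tube below the funnel, the carriage still home (horizontal distance between each of nugget1, nugget2, nugget3, nugget4, nugget5 and well below 0.02 m and z of nugget1 in the frame of well between -0.004 and 0.095 m and z of nugget2 in the frame of well between -0.004 and 0.095 m and z of nugget3 in the frame of well between -0.004 and 0.095 m and z of nugget4 in the frame of well between -0.004 and 0.095 m and z of nugget5 in the frame of well between -0.004 and 0.095 m and value of joint carriage above 0.0575 m), for 0.2 s.
At the end, for the whole second after the job is handed in: carriage home (slide over 57.5 of 60 mm); every nugget present in the tube (within 20 mm of its axis, below its rim); pots nested: origins within 6 mm horizontally and 46 mm overall, within 0.1 rad of upright, the lowest on the bench (below 6 mm); nuggets and pots at rest (all of step 2 and horizontal distance between pot1 and pot2 below 0.006 m and distance between pot1 and pot2 below 0.046 m and horizontal distance between each of pot1, pot2 and pot3 below 0.006 m and distance between each of pot1, pot2 and pot3 below 0.046 m and angle between each of pot1, pot2, pot3's own z axis and vertical below 0.1 rad and height (world z) of any of pot1, pot2, pot3 below 0.006 m and linear speed of each of nugget1, nugget2, nugget3, nugget4, nugget5, pot1, pot2, pot3 below 0.03 m/s); the robot touches nothing.
It fails at once if a bystander is moved by more than 25 mm (distance of any of foil_roll, flux_bottle, solder_reel, offcut, brush, glass_hammer, lathekin from where it was at the start of the episode above 0.025 m).
It fails at once if the robot pushes the carriage or its tube with more than 6 N (contact force between any of the fingers, the arm and carriage above 6 N).
Of nugget1, nugget2, nugget3, nugget4, nugget5 only 3 to 5 are there at a start; the rules pass over those that are not, and their reading is None.
At some moment in a run one of nugget1, nugget2, nugget3, nugget4, nugget5 may be knocked a few centimetres aside while the robot is not near it.
It also fails if it takes over 210 s, if anything falls off the work surface, if the arm or the gripper's body presses on something with over 40 N, if the wrist force passes 120 N, or if a joint passes its speed limit or range.

## Working session

There is one attempt and no reset: what is moved stays moved. The work goes in short steps, each a Python script; the robot and the scene stay as the last script left them, time stands still between calls to the robot, and variables do not carry over. Pictures are saved under pics/ and viewed, at most 14 in all, crops included, and the job is handed in when it is done.

```bash
ls; mkdir -p pics
python3 - <<'E'
from bench import *
import cv2
for c in("scene","side","wrist"):
    im=read_camera(c); cv2.imwrite(f"pics/{c}0.png",im[:,:,::-1])
    p=camera_params(c); print(c,p["K"],p["dist_coeffs"],p["camera_from_world"])
print(read_tcp_rot(),read_time_s())
E
```

```text
pics
scene [[449.02738901   0.         320.61836119]
 [  0.         449.02738901 193.88181973]
 [  0.           0.           1.        ]] [-0.08144497  0.          0.          0.          0.        ] [[-0.90314086  0.42909137  0.01473703  0.50640165]
 [ 0.29025553  0.63549528 -0.71547011 -0.05669535]
 [-0.31636736 -0.64189279 -0.6984879   1.75251312]
 [ 0.          0.          0.          1.        ]]
side [[462.8229071    0.         326.19496027]
 [  0.         462.8229071  197.39293149]
 [  0.           0.           1.        ]] [0.03635459 0.         0.         0.         0.        ] [[ 0.87522952 -0.48367156  0.00592467 -0.4827475 ]
 [-0.23303499 -0.4323593  -0.87106838  0.24618773]
 [ 0.42387259  0.76100411 -0.49112603  1.42593105]
 [ 0.          0.          0.          1.        ]]
wrist [[344.04202362   0.         315.33590342]
 [  0.         344.04202362 196.55670136]
 [  0.           0.           1.        ]] [-0.04903121  0.          0.          0.          0.        ] [[ 0.42873557  0.90342059 -0.00412804 -0.64977842]
 [ 0.8577151  -0.40560156  0.31593067 -0.04125022]
 [ 0.28374393 -0.13899139 -0.9487733   0.38178412]
 [ 0.          0.          0.          1.        ]]
[ 2.19551880e-01  9.75600282e-01 -1.01776285e-03 -1.62064219e-04] 0.15
```

View pics/scene0.png

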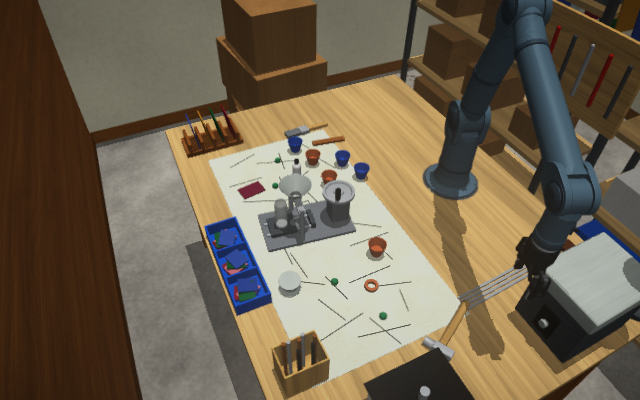

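View pics/side0.png

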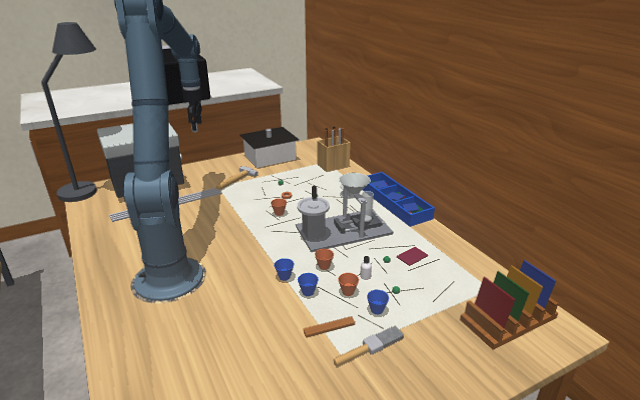

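```bash
cat > h.py <<'E'
from bench import *
import numpy as np, cv2
from scipy.spatial.transform import Rotation as R
def P(c): 
    p=camera_params(c); return np.array(p["K"]),np.array(p["dist_coeffs"]),np.array(p["camera_from_world"])
def ray(p,px):
    K,d,T=p; n=cv2.undistortPoints(np.array([[px]],float),K,d)[0,0]
    Rm=T[:3,:3]; o=-Rm.T@T[:3,3]; v=Rm.T@np.array([n[0],n[1],1]); return o,v/np.linalg.norm(v)
def atz(p,px,z): o,v=ray(p,px); return o+v*(z-o[2])/v[2]
def tri(rs):
    A=sum(np.eye(3)-np.outer(v,v) for o,v in rs); b=sum((np.eye(3)-np.outer(v,v))@o for o,v in rs); return np.linalg.solve(A,b)
def proj(p,X):
    K,d,T=p; return cv2.projectPoints(np.array(X,float).reshape(-1,3),cv2.Rodrigues(T[:3,:3])[0],T[:3,3],K,d)[0][:,0]
E
python3 - <<'E'
from h import *
np.set_printoptions(precision=3,suppress=True)
ps={c:P(c) for c in("scene","side")}
Z=dict(funnel_mouth=.199,handle_grip=.160,wheel_axis=.13,well=.034)
for n in["stand","funnel_mouth","wheel_axis","handle_grip","well","nugget1","pot1","pot2","foil_roll","flux_bottle","solder_reel","offcut","brush","glass_hammer","lathekin"]:
    for c in ps:
        for r in tip_of(c,n): 
            if r["confidence"]>.25: print(n,c,np.round(r["at"],1),round(r["confidence"],2),atz(ps[c],r["at"],Z.get(n,0)))
E
```

```text
stand scene [293.5 227.6] 0.71 [ 0.654 -0.025  0.   ]
stand side [353.3 229.6] 0.57 [ 0.639 -0.043 -0.   ]
stand side [353.7 179. ] 0.4 [0.851 0.295 0.   ]
funnel_mouth scene [293.5 183.2] 0.86 [ 0.643 -0.034  0.199]
funnel_mouth side [354.4 178.9] 0.62 [ 0.642 -0.032  0.199]
wheel_axis scene [337.9 191.3] 0.64 [ 0.496 -0.005  0.13 ]
wheel_axis scene [280.2 160.5] 0.26 [ 0.613 -0.234  0.13 ]
wheel_axis side [311.4 202.1] 0.56 [0.495 0.004 0.13 ]
handle_grip scene [340.8 192.1] 0.4 [0.505 0.03  0.16 ]
handle_grip scene [278.6 162.1] 0.26 [ 0.633 -0.194  0.16 ]
handle_grip side [313.3 191.4] 0.61 [0.511 0.019 0.16 ]
well scene [280.1 222.5] 0.92 [ 0.697 -0.037  0.034]
well side [364.2 217.9] 0.88 [ 0.686 -0.04   0.034]
well side [347.2 295.6] 0.54 [ 0.417 -0.365  0.034]
nugget1 scene [272.3 183.3] 0.52 [ 0.639 -0.267  0.   ]
nugget1 scene [381.1 316.4] 0.52 [0.555 0.405 0.   ]
nugget1 scene [331.3 280.4] 0.43 [0.632 0.228 0.   ]
nugget1 scene [280.2 161.6] 0.36 [ 0.564 -0.374  0.   ]
nugget1 side [395.5 291.6] 0.63 [ 0.573 -0.386  0.   ]
nugget1 side [279.1 187.5] 0.58 [0.535 0.377 0. 
[... 1771 characters left out ...]
 285.8] 0.94 [0.768 0.188 0.   ]
solder_reel side [279.8 184.1] 0.73 [0.55  0.404 0.   ]
solder_reel side [349.2 192.9] 0.36 [0.769 0.198 0.   ]
offcut scene [249.3 188.5] 0.56 [ 0.729 -0.276  0.   ]
offcut side [410.2 256.7] 0.57 [ 0.719 -0.269 -0.   ]
offcut side [234.7 180.5] 0.37 [0.393 0.526 0.   ]
brush scene [306.1 131.7] 0.48 [ 0.386 -0.515  0.   ]
brush side [369.4 352.3] 0.92 [ 0.378 -0.54   0.   ]
glass_hammer scene [295.8 175.1] 0.61 [ 0.539 -0.273  0.   ]
glass_hammer scene [450.5 324.4] 0.59 [0.384 0.517 0.   ]
glass_hammer side [235.8 179.9] 0.83 [0.399 0.529 0.   ]
lathekin scene [327.9 139.9] 0.44 [ 0.325 -0.423  0.   ]
lathekin side [328.6 325.9] 0.95 [ 0.331 -0.412  0.   ]
```

The scene shows terracotta pots at about (312,157), (329,177) and (377,246). Blue look-alikes are at (295,144), (343,158) and (361,171). Green nuggets show at (277,160), (275,185), (334,281) and (383,316). The stand is at (305,215), with the handle pointing toward +y. Next come wrist views over the stand.

```bash
cat >> h.py <<'E'
def Q(yaw): return (R.from_euler('z',yaw)*R.from_euler('x',np.pi)).as_quat()
def tool(): return R.from_quat(read_tcp_rot()).as_matrix(),np.array(read_eef_pos())
def camoff():
    K,d,T=P("wrist"); Rt,p=tool(); c=-T[:3,:3].T@T[:3,3]; return Rt.T@(c-p),Rt.T@T[:3,:3].T[:,2]
def viewpose(X,z,yaw):
    o,v=OFF; M=R.from_quat(Q(yaw)).as_matrix(); o=M@o; v=M@v
    c=np.array(X,float); t=(z+o[2]-c[2])/v[2]; cc=c+v*t; p=cc-o; return p
E
python3 - <<'E'
import h; from h import *
np.set_printoptions(precision=4,suppress=True)
OFF=camoff(); print(OFF); open('h.py','a').write(f"OFF=(np.array({OFF[0].tolist()}),np.array({OFF[1].tolist()}))\n")
h.OFF=OFF
X=[.5,.0,.14]
k=0;obs={}
for z in(.40,.33):
  for yaw in np.radians([0,90,-90,180,45,-45,135,-135]):
    p=viewpose(X,z,yaw); r=inverse_kinematics(p,Q(yaw)); print(z,round(np.degrees(yaw)),p,None if r is None else np.array(r))
E
```

```text
(array([ 0.0813,  0.0018, -0.1234]), array([-0.3158, -0.0021,  0.9488]))
0.4 0 [0.5463 0.0009 0.4   ] [-0.8046  0.0928  0.7897  1.6772 -0.0669  1.3993 -1.5765]
0.4 90 [0.4991 0.0463 0.4   ] [-0.7975 -0.0302  0.6164  1.7675  0.0177  1.3988 -0.1844]
0.4 -90 [ 0.5009 -0.0463  0.4   ] None
0.4 180 [ 0.4537 -0.0009  0.4   ] [-0.7025 -0.151   0.5541  1.8588  0.0802  1.412   1.4046]
0.4 45 [0.5321 0.0334 0.4   ] [-0.7778  0.0532  0.6721  1.7023 -0.0336  1.3977 -0.886 ]
0.4 -45 [ 0.5334 -0.0321  0.4   ] [-1.2822  0.1732  1.4319  1.7142 -0.1739  1.4056 -2.1797]
0.4 135 [0.4666 0.0321 0.4   ] [-0.7594 -0.114   0.5595  1.8322  0.0613  1.4064  0.5726]
0.4 -135 [ 0.4679 -0.0334  0.4   ] [-0.6991 -0.1208  0.6325  1.832   0.0723  1.4076  2.2744]
0.33 0 [0.523  0.0011 0.33  ] [-0.8122  0.0751  0.7779  1.8326 -0.0554  1.2558 -1.5893]
0.33 90 [0.4989 0.023  0.33  ] [-0.7497  0.0105  0.6333  1.8783 -0.0065  1.2549 -0.1144]
0.33 -90 [ 0.5011 -0.023   0.33  ] [-1.6243 -0.3217  1.4076  1.8896  0.328   1.3196  2.8319]
0.33 180 [ 0.477  -0.0011  0.33  ] [-0.6747 -0.0457  0.5805  1.9227  0.0263  1.2572  1.4681]
0.33 45 [0.5155 0.0171 0.33  ] [-0.7689  0.0532  0.6877  1.8454 -0.0355  1.2552 -0.8563]
0.33 -45 [ 0.5171 -0.0155  0.33  ] [-1.3291  0.1913  1.4408  1.8562 -0.199   1.266  -2.1865]
0.33 135 [0.4829 0.0155 0.33  ] [-0.7137 -0.0302  0.5921  1.9104  0.0177  1.2563  0.6581]
0.33 -135 [ 0.4845 -0.0171  0.33  ] [-0.6248 -0.0248  0.5727  1.9065  0.0141  1.256   2.2996]
```

```bash
cat >> h.py <<'E'
def snap(X,z,yaw,name=None):
    move_ptp(viewpose(X,z,yaw),Q(yaw)); pause(.3); p=P("wrist"); im=read_camera("wrist")
    if name: cv2.imwrite(f"pics/{name}.png",im[:,:,::-1])
    return p,im
def seen(p,n,z,conf=.3,f=tip_of,cam="wrist"):
    return [(np.array(r["at"]),r["confidence"],atz(p,r["at"],z)) for r in f(cam,n) if r["confidence"]>conf]
E
python3 - <<'E'
from h import *
np.set_printoptions(precision=4,suppress=True)
Z=dict(funnel_mouth=.199,handle_grip=.160,wheel_axis=.13,well=.034,nugget1=0)
rays={}
p=read_eef_pos(); movel([p[0],p[1],.4])
for i,(X,yaw) in enumerate([([.53,0,.14],np.pi/2),([.53,0,.14],0),([.53,0,.14],np.pi*.9)]):
    pp,im=snap(X,.40,yaw,f"w{i}")
    for n in Z:
        for a,c,x in seen(pp,n,Z[n]):
            print(i,n,a,round(c,2),x); rays.setdefault(n,[]).append(ray(pp,a))
print(read_time_s())
for n in("funnel_mouth","wheel_axis","handle_grip","well"): 
    if len(rays.get(n,[]))>1: print(n,tri(rays[n]))
E
```

```text
0 funnel_mouth [424.5 241. ] 0.72 [ 0.6437 -0.0278  0.199 ]
0 handle_grip [304.8 183. ] 0.73 [0.518  0.0238 0.16  ]
0 wheel_axis [284.7 208. ] 0.85 [ 0.4922 -0.0167  0.13  ]
0 well [420.3 202.3] 0.61 [ 0.6886 -0.0432  0.034 ]
0 well [391.1   3.8] 0.35 [0.6267 0.2268 0.034 ]
0 nugget1 [339.5 358.4] 0.65 [ 0.5764 -0.3746  0.    ]
0 nugget1 [375.9 303.6] 0.59 [ 0.6389 -0.2489  0.    ]
0 nugget1 [388.3   1.4] 0.59 [0.6294 0.2365 0.    ]
1 funnel_mouth [354.5  99.9] 0.91 [ 0.643  -0.0336  0.199 ]
1 handle_grip [296.5 216.1] 0.8 [0.5138 0.0235 0.16  ]
1 wheel_axis [326.2 221.9] 0.76 [ 0.4942 -0.0114  0.13  ]
1 well [351.6  99.8] 0.61 [ 0.6357 -0.0481  0.034 ]
1 nugget1 [177.2   7.3] 0.73 [0.7599 0.1927 0.    ]
1 nugget1 [160.  106.7] 0.7 [0.6256 0.2336 0.    ]
1 nugget1 [564.7 140.9] 0.66 [ 0.5757 -0.3888  0.    ]
1 nugget1 [ 65.2 152.1] 0.51 [0.5583 0.3963 0.    ]
1 nugget1 [483.3  99.2] 0.48 [ 0.6367 -0.2483  0.    ]
2 funnel_mouth [320.9 311. ] 0.85 [ 0.6424 -0.0299  0.199 ]
2 handle_grip [462.4 257.1] 0.75 [0.6506 0.1456 0.16  ]
2 handle_grip [337.  183.2] 0.6 [0.5165 0.0295 0.16  ]
2 wheel_axis [299.3 170. ] 0.91 [ 0.4962 -0.0089  0.13  ]
2 wheel_axis [574.4 102.2] 0.53 [0.5167 0.3142 0.13  ]
2 wheel_axis [109.6 181.3] 0.32 [ 0.4379 -0.2321  0.13  ]
2 well [323.  275.6] 0.66 [ 0.6964 -0.0413  0.034 ]
2 well [300.  168.3] 0.57 [ 0.5153 -0.019   0.034 ]
2 nugget1 [476.4 181.4] 0.75 [0.6294 0.2376 0.    ]
2 nugget1 [117.4 256.9] 0.58 [ 0.5732 -0.3764  0.    ]
2 nugget1 [576.8 103.1] 0.48 [0.5547 0.4083 0.    ]
10.2417
funnel_mouth [ 0.6442 -0.0314  0.1956]
wheel_axis [0.4782 0.0356 0.3986]
handle_grip [0.528  0.0527 0.2846]
well [0.555  0.047  0.3399]
```

View pics/w0.png

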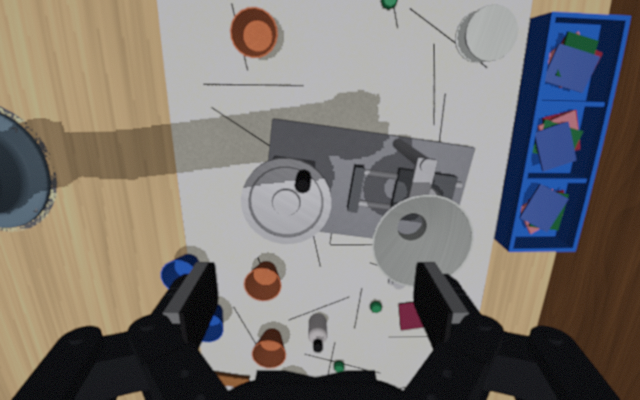

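Seen from above, the wheel axis is about (0.4945,−0.012), the funnel (0.643,−0.0305), and the handle (0.516,0.0245) at pixel (303,181). That puts the wheel near 2.0 rad. Four nuggets are in view. I'll grip the handle now.

Run:
```python
from h import *
np.set_printoptions(precision=3,suppress=True)
A=np.array([.4945,-.012]); a0=np.radians(59.5); q=Q(np.pi/2)
pos=lambda a,z=.160: [A[0]+.042*np.cos(a),A[1]+.042*np.sin(a),z]
move_gripper(.05,25)
move_ptp(pos(a0,.27),q); movel(pos(a0),q,.1); print("F",np.array(read_ft_force()))
move_gripper(0.0,25); print("gap",read_finger_gap(),read_grasp_force(),"F",np.array(read_ft_force()),read_time_s())
for k in range(1,7):
    a=a0-k*np.radians(10); movel(pos(a),None,.06); f=np.array(read_ft_force())
    u=np.array([np.cos(a),np.sin(a)]); t=np.array([-u[1],u[0]])
    print(k,"rad",f[:2]@u,"tan",f[:2]@t,"z",f[2],np.array(read_eef_pos()))
```

```text
F [ 0.603 -0.268  0.56 ]
gap 0.017669927768846298 24.957288801670074 F [-0.782  0.246  4.556] 13.4
1 rad -2.853950024721283 tan 0.7036340214476282 z 6.337983600719782 [0.522 0.019 0.161]
2 rad -3.5619887806367005 tan 0.41240989111757714 z 6.833099966387714 [0.527 0.014 0.161]
3 rad -3.8563885824708186 tan 1.3533781181927922 z 6.896699751100402 [0.531 0.008 0.161]
4 rad -4.981957941392577 tan 1.0477572601929357 z 8.281872754009207 [0.533 0.002 0.161]
5 rad -4.512678831701648 tan 0.6240320107305986 z 8.030669559866862 [ 0.535 -0.005  0.161]
6 rad -5.202554740471927 tan 0.9268150920354827 z 8.622224378859555 [ 0.535 -0.012  0.161]
```

Run:
```python
from h import *
np.set_printoptions(precision=2,suppress=True)
A=np.array([.4938,-.012]); a0=np.radians(59.5)
pos=lambda a,z=.160: [A[0]+.042*np.cos(a),A[1]+.042*np.sin(a),z]
d=np.radians(60);k=0
while d<13.6:
    d+=np.radians(12); a=a0-d; movel(pos(a),None,.09); f=np.array(read_ft_force())
    u=np.array([np.cos(a),np.sin(a)]); t=np.array([-u[1],u[0]]); k+=1
    fr,ft=f[:2]@u,f[:2]@t
    if k%6==0 or d>12.3: print(round(d,2),fr,ft,f[2],read_finger_gap())
    if abs(fr)>25 or ft>18 : print("stop",d,fr,ft); break
print(read_time_s())
im=read_camera("scene"); cv2.imwrite("pics/s1.png",cv2.resize(im[150:270,230:390,::-1],None,fx=4,fy=4))
ps=P("scene"); print(seen(ps,"well",.034,.3,cam="scene"))
read_camera("side"); print(seen(P("side"),"well",.034,.3,cam="side"))
```

```text
2.3 -3.467468330019689 0.055825477542676305 4.7858611522088665 0.017370975646204413
3.56 -1.521760019720154 0.007363388190315738 4.560364023205496 0.017134202020411483
4.82 5.423519943643982 0.596746628940028 13.655975290518949 0.017405342155819226
6.07 3.07752094528087 0.7875498604809852 6.891822507097315 0.017160408461750543
7.33 -3.2650701847687507 0.3442708075725232 9.331454570398948 0.01696294102972061
8.59 -3.7344909728059617 -0.21085507586544514 9.719032348067834 0.01732910142283134
9.84 -2.9766307929294076 0.09321759305789383 6.4760734489355585 0.017196010765758496
11.1 4.175408930241405 0.6500354328902761 13.305882430639347 0.01717390731790114
12.36 3.360438056525394 0.6855852306943863 7.330966308439603 0.01726877508348314
12.57 3.100851425185664 0.8172399049631268 6.571031605995133 0.017226597369031413
12.78 2.9019601377445725 1.2851472063028995 7.033226992540442 0.017174447313854264
12.99 1.8742013720176391 -0.38792563873083835 6.836112593927817 0.017172059572475477
13.19 -2.805928808195415 13.878472879143542 16.16187205779474 0.017441441907942876
13.4 -9.934435822683925 23.52126997832812 21.468924307919345 0.017448160296976115
stop 13.40412865531644 -9.934435822683925 23.52126997832812
29.8
[(array([293.5, 219.1]), 0.93, array([ 0.65, -0.03,  0.03]))]
[(array([352.7, 222.4]), 0.64, array([ 0.63, -0.05,  0.03]))]
```

View pics/s1.png

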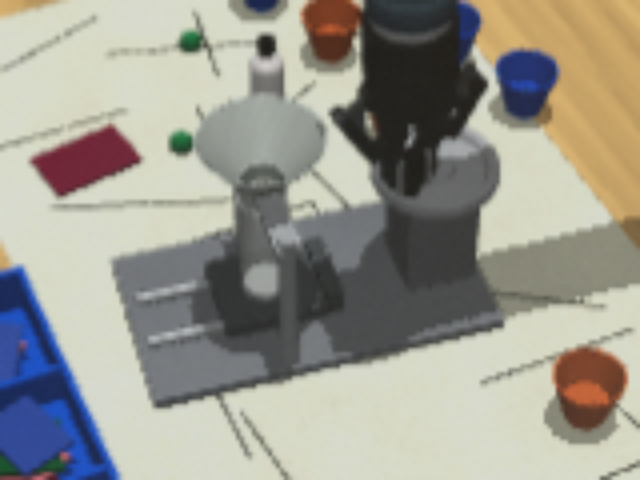

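The carriage is home: force rose at about 13.0 rad, and the tube, crop (265,280), stands under the funnel. I'll let go and fetch the first nugget.

```bash
cat >> h.py <<'E'
FUN=np.array([.643,-.0305])
def near(X0,n="nugget1",zp=0.0,hz=.25,yaws=(np.radians(60),np.radians(120)),tol=.07,name=None,n0=0):
    rs=[];best=np.array(X0[:2],float);pts=[]
    for i,y in enumerate(yaws):
        p,im=snap([*best,zp],hz,y,f"{name}_{i}" if name else None)
        s=[r for r in seen(p,n,zp) if np.linalg.norm(r[2][:2]-best)<tol]
        if not s: print("none",y); continue
        s=min(s,key=lambda r:np.linalg.norm(r[2][:2]-best)); best=s[2][:2]; pts.append(s[2][:2]); rs.append(ray(p,s[0]))
    if not pts: return None
    print(n,[tuple(np.round(x,4)) for x in pts],"tri z",round(tri(rs)[2],4) if len(rs)>1 else None)
    return np.mean(pts,0)
def grab_nug(X,yaw,z=.023):
    move_gripper(.048,40); move_ptp([*X,.12],Q(yaw)); movel([*X,z],Q(yaw),.12)
    f0=read_ft_force()[2]; move_gripper(0,40); g=read_finger_gap(); print("gap",round(g,4),"force",round(read_grasp_force(),1),"fz",round(f0,1),round(read_ft_force()[2],1))
    movel([*X,.30],None,.25); g=read_finger_gap(); print("lifted gap",round(g,4)); return .018<g<.027
def drop(yaw):
    move_ptp([*FUN,.30],Q(yaw)); movel([*FUN,.210],Q(yaw),.12); move_gripper(.036); pause(.3)
    movel([*FUN,.30],None,.25)
E
python3 - <<'E'
from h import *
A=np.array([.4938,-.012]); a=np.radians(59.5)-13.08
movel([A[0]+.042*np.cos(a),A[1]+.042*np.sin(a),.160],None,.05); print(read_ft_force())
move_gripper(.05); p=read_eef_pos(); movel([p[0],p[1],.30],None,.15)
X=near([.629,.236],name="nC")
if grab_nug(X,np.pi/2): drop(np.pi/2)
p,im=snap([*FUN,.15],.40,np.pi/2,"f1"); print(read_time_s(), [s[2] for s in seen(p,"nugget1",.05)])
E
```

```text
[-3.92163025  4.25635403 10.64220581]
nugget1 [(np.float64(0.6276), np.float64(0.2377)), (np.float64(0.6314), np.float64(0.238))] tri z 0.0109
gap 0.0204 force 39.1 fz -0.7 4.7
lifted gap 0.0202
42.0833 [array([ 0.46036726, -0.15452318,  0.05      ]), array([ 0.63991048, -0.21541335,  0.05      ]), array([ 0.58277768, -0.33543438,  0.05      ])]
```

View pics/f1.png

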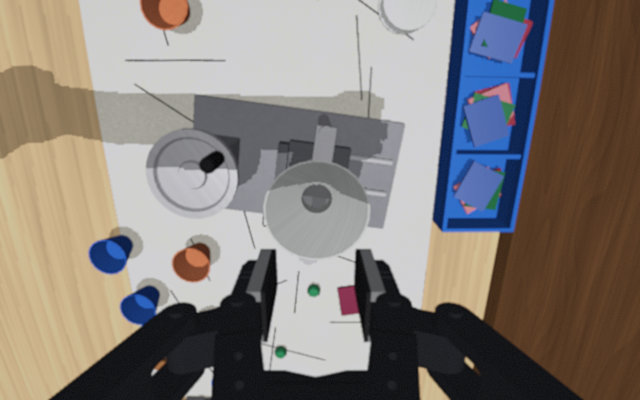

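The funnel at (317,210) is empty and the first nugget has gone down. Those at (314,290) and (281,352) remain. On to the others.

Run:
```python
from h import *
for n,x0 in(("D",[.555,.402]),("B",[.638,-.249]),("A",[.575,-.376])):
    X=near(x0,hz=.27 if n=="D" else .30,name="n"+n)
    if X is None: print(n,"lost"); continue
    if grab_nug(X,np.pi/2): drop(np.pi/2)
    else: print("FAIL",n); break
    print(n,read_time_s())
p,im=snap([*FUN,.15],.40,np.pi/2,"f2"); print([s[2] for s in seen(p,"nugget1",.05)])
for c in("scene","side"):
    read_camera(c); print(c,[(s[0].round(),round(s[1],2),s[2].round(3)) for s in seen(P(c),"nugget1",0,.2,cam=c)])
```

```text
nugget1 [(np.float64(0.5554), np.float64(0.4065)), (np.float64(0.5528), np.float64(0.4067))] tri z -0.0078
gap 0.0203 force 39.2 fz -1.0 4.1
lifted gap 0.0199
D 52.6667
nugget1 [(np.float64(0.634), np.float64(-0.2486)), (np.float64(0.6333), np.float64(-0.2496))] tri z -0.0022
gap 0.0202 force 39.2 fz 0.1 4.7
lifted gap 0.0198
B 61.6417
nugget1 [(np.float64(0.5787), np.float64(-0.3829)), (np.float64(0.5747), np.float64(-0.3828))] tri z -0.0125
gap 0.0208 force 39.4 fz 0.2 3.6
lifted gap 0.02
A 71.5083
[array([ 0.64424264, -0.04069291,  0.05      ]), array([ 0.64778223, -0.08126693,  0.05      ])]
scene [(array([450., 328.]), 0.6, array([0.393, 0.524, 0.   ]))]
side []
```

View pics/f2.png

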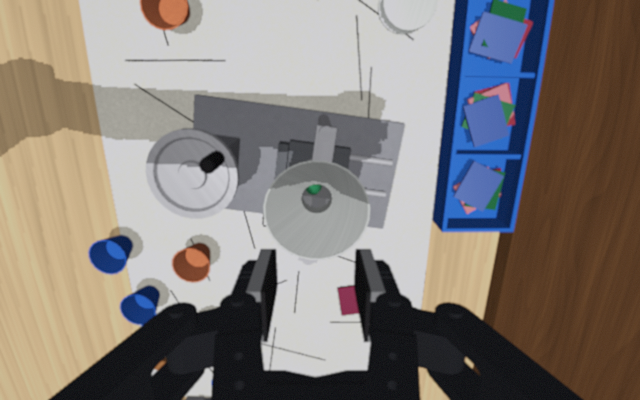

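Green shows at (314,189), at the edge of the throat. I'll zoom in to see whether it is in the tube or stuck in the throat.

Run:
```python
from h import *
p,im=snap([*FUN,.15],.33,np.pi/2)
c=proj(p,[*FUN,.15])[0].astype(int); w=im[c[1]-60:c[1]+60,c[0]-60:c[0]+60]
s=read_camera("side"); c=proj(P("side"),[*FUN,.12])[0].astype(int); s=s[c[1]-50:c[1]+50,c[0]-50:c[0]+50]
t=read_camera("scene"); c=proj(P("scene"),[*FUN,.12])[0].astype(int); t=t[c[1]-50:c[1]+50,c[0]-50:c[0]+50]
cv2.imwrite("pics/z1.png",np.hstack([cv2.resize(i,(266,266),interpolation=cv2.INTER_CUBIC) for i in(w,s,t)])[:,:,::-1])
```

```text
(no output)
```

View pics/z1.png

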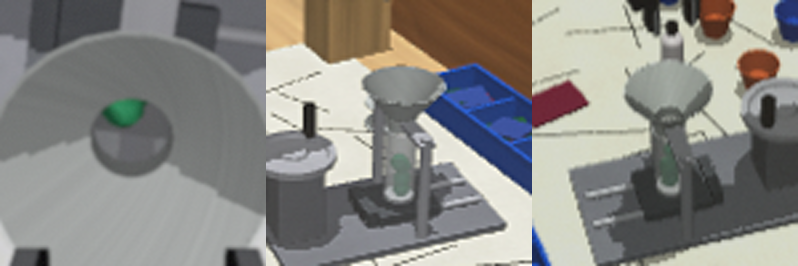

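Run:
```python
from h import *
np.set_printoptions(precision=3,suppress=True)
def blobs(c,p,im):
    hsv=cv2.cvtColor(im,cv2.COLOR_RGB2HSV); m=cv2.inRange(hsv,(60,90,40),(85,255,255))
    n,l,st,ce=cv2.connectedComponentsWithStats(m)
    for i in range(1,n):
        if st[i,4]>5: print(c,ce[i],st[i,4],"z0",atz(p,ce[i],0)[:2],"z.09",atz(p,ce[i],.09)[:2])
for c in("scene","side"): blobs(c,P(c),read_camera(c))
for i,(X,y) in enumerate([([.62,-.3,0],np.pi/2),([.62,.3,0],np.pi/2),([.62,.1,0],np.pi)]):
    try: p,im=snap(X,.40,y,f"v{i}")
    except MotionError as e: print(e); continue
    blobs(f"w{i}",p,im)
    print("pots",[(s[0].round(),s[2].round(3)) for s in seen(p,"pot1",0)])
print(read_time_s())
```

```text
scene [211.308 112.615] 13 z0 [ 0.724 -0.832] z.09 [ 0.748 -0.696]
scene [217.235 239.373] 51 z0 [ 0.91  -0.083] z.09 [ 0.919 -0.005]
scene [229.265 265.529] 34 z0 [0.906 0.039] z.09 [0.915 0.108]
scene [242.625 266.125] 16 z0 [0.867 0.059] z.09 [0.879 0.127]
scene [246.08  295.429] 112 z0 [0.893 0.169] z.09 [0.903 0.228]
side [419.833 208.333] 12 z0 [ 0.945 -0.038] z.09 [ 0.84  -0.153]
side [496.45 278.1 ] 20 z0 [ 0.884 -0.482] z.09 [ 0.785 -0.554]
side [518.622 291.951] 82 z0 [ 0.893 -0.559] z.09 [ 0.793 -0.623]
side [510.214 292.5  ] 28 z0 [ 0.869 -0.549] z.09 [ 0.772 -0.614]
w0 [338.786   0.143] 14 z0 [ 0.651 -0.014] z.09 [ 0.646 -0.033]
w0 [532.188  46.927] 245 z0 [ 0.931 -0.069] z.09 [ 0.878 -0.078]
w0 [503.68  54.24] 25 z0 [ 0.89 -0.08] z.09 [ 0.844 -0.087]
pots [(array([198., 121.]), array([ 0.443, -0.177,  0.   ])), (array([207., 212.]), array([ 0.443, -0.323,  0.   ])), (array([109., 113.]), array([ 0.308, -0.164,  0.   ])), (array([232., 263.]), array([ 0.477, -0.418,  0.   ])), (array([141., 177.]), array([ 0.343, -0.264,  0.   ]))]
w1 [480.904 267.283] 343 z0 [0.909 0.169] z.09 [0.86  0.222]
w1 [474.773 369.273] 22 z0 [ 0.936 -0.062] z.09 [0.882 0.03 ]
pots [(array([218., 259.]), array([0.452, 0.187, 0.   ]))]
w2 [301.56 334.2 ] 25 z0 [0.891 0.075] z.09 [0.814 0.079]
w2 [363.024 348.272] 125 z0 [0.924 0.191] z.09 [0.842 0.176]
w2 [293.235 355.863] 51 z0 [0.942 0.058] z.09 [0.857 0.065]
pots [(array([127.,  81.]), array([ 0.442, -0.177,  0.   ])), (array([37., 87.]), array([ 0.447, -0.32 ,  0.   ])), (array([378.,  88.]), array([0.453, 0.191, 0.   ])), (array([60., 12.]), array([ 0.345, -0.262,  0.   ]))]
79.3583
```

View pics/v0.png

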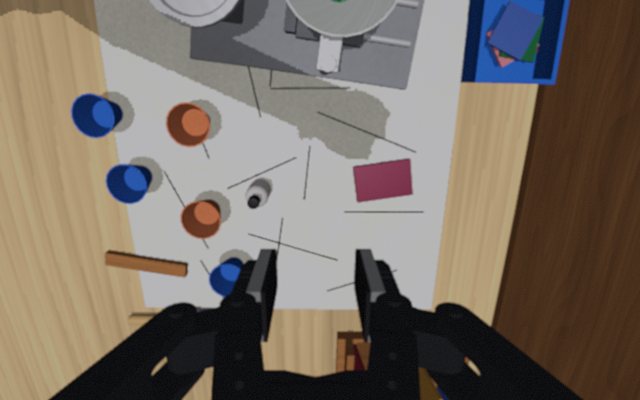

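There are no more nuggets: the remaining greens lie in the blue tray and the scrap rack, and the one under the funnel projects into the tube.

Pots in this view: terracotta at (188,124) and (201,218), plus the third seen at +y. Blue ones at (97,115), (129,183) and (228,278) are the look-alikes. The terracotta ones fit the description. I'll measure them and confirm in one crop.

Run:
```python
from h import *
T=[];out=[]
for n,x0 in(("c",[.453,.19]),("a",[.443,-.177]),("b",[.445,-.322])):
    X=near(x0,"pot1",0.0,.27,tol=.04,name="p"+n); out.append(X.round(4).tolist())
    p=P("wrist"); im=cv2.imread(f"pics/p{n}_1.png"); c=proj(p,[*X,.03])[0].astype(int); y,x=max(c[1]-60,0),max(c[0]-60,0)
    T.append(cv2.resize(im[y:y+120,x:x+120],(260,260)))
    print(n,out[-1],"rim z .05 lookfor",[(s[2][:2]).round(4) for s in seen(p,"pot1",.03,.3,look_for) if np.linalg.norm(s[2][:2]-X)<.04])
cv2.imwrite("pics/pots.png",np.hstack(T)); open("h.py","a").write(f"POT=dict(zip('cab',{out}))\n")
```

```text
pot1 [(np.float64(0.4512), np.float64(0.193)), (np.float64(0.4506), np.float64(0.1926))] tri z -0.0019
c [0.4509, 0.1928] rim z .05 lookfor [array([0.4516, 0.1818])]
pot1 [(np.float64(0.445), np.float64(-0.1789)), (np.float64(0.4429), np.float64(-0.1765))] tri z -0.0061
a [0.444, -0.1777] rim z .05 lookfor [array([ 0.4478, -0.1826])]
pot1 [(np.float64(0.448), np.float64(-0.3163)), (np.float64(0.447), np.float64(-0.3151))] tri z -0.003
b [0.4475, -0.3157] rim z .05 lookfor [array([ 0.4501, -0.3238])]
```

View pics/pots.png

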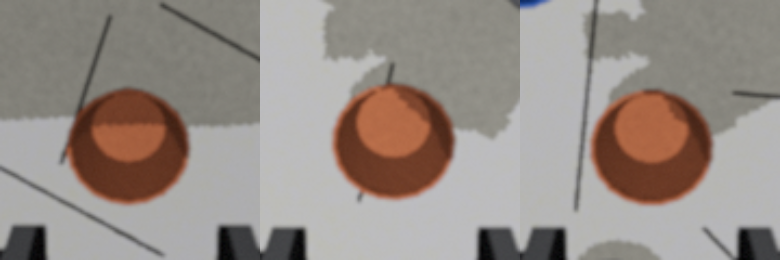

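All three are terracotta. I'll centre base pot c with two squeezes, then carry a.

```bash
cat >> h.py <<'E'
def at(X,z,yaw,ptp=True):
    for y in(yaw,yaw+np.pi,yaw-np.pi):
        if inverse_kinematics([*X,z],Q(y)) is not None:
            try: move_ptp([*X,z],Q(y)); return y
            except MotionError: pass
    raise SystemExit("no ik")
def squeeze(X,yaw,eff=25,lift=True,z=.054):
    move_gripper(.085); at(X,.16,yaw); movel([*X,z],None,.12); move_gripper(0,eff)
    print("gap",round(read_finger_gap(),4),"F",np.round(read_ft_force(),1),round(read_grasp_force(),1))
    if lift: move_gripper(.085); movel([*X,.16],None,.2)
E
python3 - <<'E'
from h import *
squeeze(POT['c'],0); squeeze(POT['c'],np.pi/2)
squeeze(POT['a'],0); squeeze(POT['a'],np.pi/2,35,lift=False)
X=POT['a']; movel([*X,.10],None,.08); print("gap",read_finger_gap(),read_ft_force()); 
print(read_time_s()); im=read_camera("side"); c=proj(P("side"),[*X,.08])[0].astype(int)
cv2.imwrite("pics/lift.png",cv2.resize(im[c[1]-50:c[1]+50,c[0]-50:c[0]+50,::-1],(500,500),interpolation=cv2.INTER_CUBIC))
E
```

```text
gap 0.0589 F [-0.8 -0.6  4.6] 25.8
gap 0.0587 F [-1.4 -0.3  5.4] 25.6
gap 0.0586 F [-0.9  1.2  4.9] 25.7
gap 0.0588 F [-2.7  0.7 10.2] 35.2
gap 0.05878093412571885 [-0.04866125  0.06055568 -0.33050248]
106.175
```

View pics/lift.png

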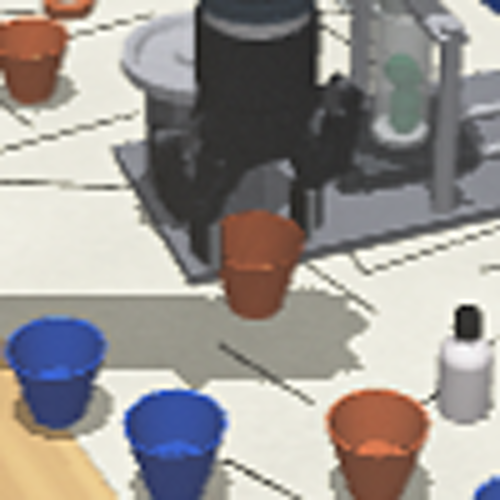

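The pot hangs upright in the grip, seen at (262,265). Now I'll nest it on c.

```bash
cat >> h.py <<'E'
def carry(src,k):
    C=POT['c']; movel([*src,.30],None,.25); y=at(C,.30,np.pi/2); movel([*C,.054+.018*k+.03],None,.2); f0=read_ft_force()[2]
    z=.054+.018*k+.008
    while z>.054+.018*k+.0005:
        z-=.002; movel([*C,z],None,.03); f=read_ft_force()[2]-f0
        if f>6: break
    print("z",round(z,4),"df",round(f,1),"F",np.round(read_ft_force(),1))
    move_gripper(.085); print("rel F",np.round(read_ft_force(),1)); movel([*C,.22],None,.12)
E
python3 - <<'E'
from h import *
carry(POT['a'],1); squeeze(POT['c'],0,20,z=.074)
p,im=snap([*POT['c'],.03],.30,np.pi/2); c=proj(p,[*POT['c'],.05])[0].astype(int)
w=im[max(c[1]-60,0):c[1]+60,c[0]-60:c[0]+60]
s=read_camera("side"); c=proj(P("side"),[*POT['c'],.04])[0].astype(int); s=s[c[1]-30:c[1]+30,c[0]-30:c[0]+30]
cv2.imwrite("pics/nest1.png",np.hstack([cv2.resize(i,(350,350),interpolation=cv2.INTER_CUBIC) for i in(w,s)])[:,:,::-1]); print(read_time_s())
E
```

```text
z 0.072 df 15.4 F [-3.2 -2.9 14.3]
rel F [ 0.4  0.1 -0.3]
gap 0.059 F [-1.1 -1.4  6.1] 21.0
118.6583
```

View pics/nest1.png

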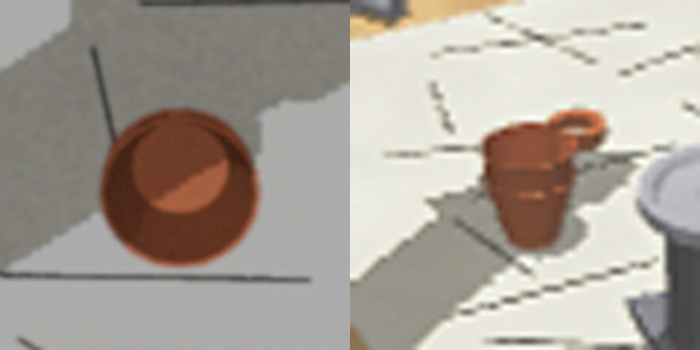

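Pot a sits nested and upright in c. Now b.

Run:
```python
from h import *
squeeze(POT['b'],0); squeeze(POT['b'],np.pi/2,35,lift=False); movel([*POT['b'],.10],None,.08); print("gap",read_finger_gap())
carry(POT['b'],2)
C=POT['c']; p,im=snap([*C,.03],.30,np.pi/2); c=proj(p,[*C,.05])[0].astype(int)
w=im[max(c[1]-60,0):c[1]+60,c[0]-60:c[0]+60]
s=read_camera("side"); c=proj(P("side"),[*C,.05])[0].astype(int); s=s[c[1]-30:c[1]+30,c[0]-30:c[0]+30]
t=read_camera("scene"); c=proj(P("scene"),[*FUN,.12])[0].astype(int); t=t[c[1]-60:c[1]+60,c[0]-60:c[0]+100]
cv2.imwrite("pics/nest2.png",np.hstack([cv2.resize(i,(260,260),interpolation=cv2.INTER_CUBIC) for i in(w,s,t)])[:,:,::-1]); print(read_time_s())
for n in("foil_roll","flux_bottle","offcut","solder_reel"): print(n,[(s[2][:2].round(3)) for s in seen(P("scene"),n,0,.4,cam="scene")])
print([(s[0].round(),s[2].round(3)) for s in seen(P("scene"),"nugget1",0,.3,cam="scene")],seen(P("scene"),"well",.034,.4,cam="scene"))
```

```text
gap 0.0598 F [-0.2 -0.1  4.9] 25.7
gap 0.0581 F [-1.2  0.9  5.8] 36.3
gap 0.05759938573903292
z 0.09 df 9.8 F [-2.3 -0.5  8.3]
rel F [-1.3  1.1  0.1]
135.15
foil_roll [array([0.524, 0.298])]
flux_bottle []
offcut [array([ 0.737, -0.266])]
solder_reel [array([0.756, 0.207]), array([0.431, 0.178])]
[] [(array([295.4, 215.3]), 0.68, array([ 0.63620771, -0.04616154,  0.034     ]))]
```

View pics/nest2.png

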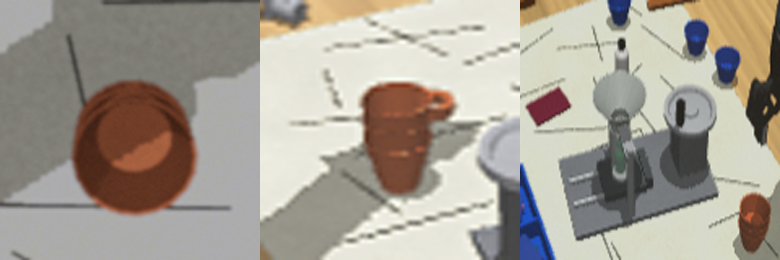

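Run:
```python
from h import *
C=POT['c']; squeeze(C,0,20,z=.092); movel([*C,.25],None,.2); ims=[]
for y in(np.pi/2,0):
    p,im=snap([*C,.06],.26,y); c=proj(p,[*C,.06])[0].astype(int); ims.append(cv2.resize(im[max(c[1]-60,0):c[1]+60,c[0]-60:c[0]+60],(390,390),interpolation=cv2.INTER_CUBIC))
    # predicted rims if perfectly nested, drawn thin
    ph=np.linspace(0,2*np.pi,60)
    print(np.round(c))
cv2.imwrite("pics/nest3.png",np.hstack(ims)[:,:,::-1]); print(read_time_s())
```

```text
gap 0.0601 F [ 0.6 -0.8  6.4] 20.9
[315 197]
[317 196]
142.925
```

View pics/nest3.png

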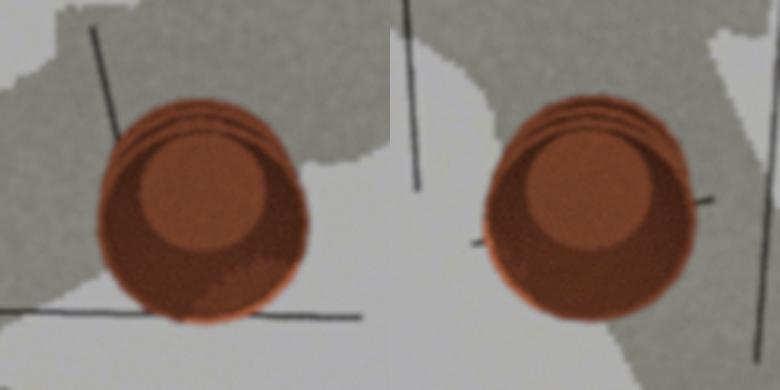

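Seen from two sides, the three rims are evenly stepped and concentric, so the stack is upright. The robot touches nothing, so I'll hand in.

```bash
python3 -c "
from h import *
p=read_eef_pos(); movel([p[0],p[1],.35],None,.15); pause(.5); print(sign_off())"
```

```text
the job is handed in; nothing more can be done
None
```

The job is handed in (no verdict came back): the carriage is wound home, all four nuggets found are in the tube, and the three terracotta pots are nested upright in one stack on the bench.

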